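# Sweep the plaster chips off and hold the shelf clamp open

## Task

Take the black stain brush by its bridge handle and, with the brush and never with the hand, sweep the four fallen plaster chips off the end of the beige shelf into the upturned white basket lid tucked under that end; then stand the brush down on its bristles, on the shelf or the worktop, clear of the clamp. Only with the chips gone, press the upper handle of the spring clamp down and keep it pressed so that its upper pad stands about 15 mm off the shelf (10 to 20 mm is fine; never squeeze it right to its stop), and finish while still holding it like that, for me to slip the rain sheet in under the pad. Leave the lid where it is, and leave the peg caddy, the pole fork and the bottle alone.

Things in the scene. Friction and masses are not known exactly. Their poses are not given: they have to be found in the camera images.
- brush: black stain brush standing on its bristles on the worktop, 124 mm long (its x), 52 mm wide (its y), 80 mm high, about 0.12 kg; origin at the centre of the bristle tips, z up. Bristle pack 118 x 46 mm, stiff, 0 to 22 mm; block 22 to 38 mm; above it an open bridge handle: a bar along x, 24 mm wide, from 62 to 80 mm high, on two posts that leave 80 mm free between them, so it is gripped across its y from above. It may start left or right in front of the shelf
- shelf: low riser shelf of beige melamine, fixed on the worktop: board 200 mm deep (its x, front edge at x = -100 mm facing the robot) and 400 mm long (its y), 18 mm thick, top face 75 mm above the worktop. Stands on two panels at y = +-135 mm, so both ends overhang. Origin on the worktop under its centre; turned up to about 0.1 rad
- clamp: steel spring clamp gripping the shelf's front edge, 24 mm wide: the fixed lower half, whose lower handle rests on the worktop, so it stays put when only the upper handle is pressed. Origin on the board's top face exactly at its front edge; x points back over the board, y along the edge, z up. Upper jaw reaches to x = 30 mm and stands 33 mm high over the board; handles run out to x = -145 mm
- clamp_arm (a joint): hinge of the clamp's upper half (pivot at x = -35 mm, z = -9 mm in the clamp's frame, axis along its y), rad: 0 = shut on the board, grows as the handle is pressed down, stop at 0.5. A strong spring shuts it: at the press point about 8 N begin to move it, 14 N hold it at 0.28, 19 N at the stop. Pad height over the board is about 53 mm x sin(value): 0.20 gives about 10 mm, 0.29 about 15 mm, 0.38 about 19 mm
- clamp_press (a point): point on the upper face of the clamp's upper handle to press on, 15 mm from its free end; the handle is a flat bar 24 mm wide and 14 mm thick with a vinyl sleeve, sloping up towards the robot at 24 degrees when shut. The point lies about 90 mm in front of the pivot and 61 mm above it (shut); it goes down about 28 mm for 0.29 rad and draws about 14 mm towards the robot
- clamp_pad (a point): centre of the underside of the upper jaw's rubber pad (24 x 22 mm), 18 mm behind the front edge; on the board when shut
- lid: white plastic laundry-basket lid lying upturned on the worktop as a catch tray, 300 x 240 mm (x, y), floor 3 mm, rim 28 mm high and 3 mm thick, 0.4 kg, loose; origin at the centre of its underside. One long side is tucked about 30 mm under the overhanging left or right end of the shelf, its long side across that end
- chip1: rough grey plaster chip, a chunky lump about 20 to 28 mm across, 15 to 20 mm high and 11 to 23 g, flat underneath; origin at the centre of its underside. Starts on the shelf board, 60 to 125 mm back from the front edge, within 70 mm either side of the clamp
- chip2: rough grey plaster chip, a chunky lump about 20 to 28 mm across, 15 to 20 mm high and 11 to 23 g, flat underneath; origin at the centre of its underside. Starts on the shelf board, 60 to 125 mm back from the front edge, within 70 mm either side of the clamp
- chip3: rough grey plaster chip, a chunky lump about 20 to 28 mm across, 15 to 20 mm high and 11 to 23 g, flat underneath; origin at the centre of its underside. Starts on the shelf board, 60 to 125 mm back from the front edge, within 70 mm either side of the clamp
- chip4: rough grey plaster chip, a chunky lump about 20 to 28 mm across, 15 to 20 mm high and 11 to 23 g, flat underneath; origin at the centre of its underside. Starts on the shelf board, 60 to 125 mm back from the front edge, within 70 mm either side of the clamp
- caddy: grey open peg caddy, 130 x 110 x 55 mm, with four purple clothes pegs clipped on its rim (up to 110 mm high), loose, beside the other end of the shelf; origin at the centre of its underside; to be left alone
- fork: stainless steel fork head of a drying pole lying on the worktop, a 24 mm tube with two prongs, 170 mm long (its x) and 92 mm wide, lying on the other side of the clamp from the brush; origin midway along it on the worktop; to be left alone
- bottle: white plastic bottle 68 mm in diameter, 170 mm high, standing on the worktop to the robot's left; origin at the centre of its foot; to be left alone
Things that resemble listed ones, but are neither listed nor needed, are in the scene too. Several things have the shape of the brush; the one meant has the colours described above.

How it is judged (in metres and radians):
On the way, in this order (a step that is already met when the one before it is completed fails the run):
1. the brush is taken up in the gripper (contact force between the fingers and brush above 2 N and height (world z) of brush above 0.04 m), for 0.1 s.
2. all four chips lie in the basket lid, the brush still in the gripper (x of chip1 in the frame of lid between -0.15 and 0.15 m and y of chip1 in the frame of lid between -0.12 and 0.12 m and z of each of chip1, chip2, chip3, chip4 in the frame of lid below 0.04 m and x of chip2 in the frame of lid between -0.15 and 0.15 m and y of chip2 in the frame of lid between -0.12 and 0.12 m and x of chip3 in the frame of lid between -0.15 and 0.15 m and y of chip3 in the frame of lid between -0.12 and 0.12 m and x of chip4 in the frame of lid between -0.15 and 0.15 m and y of chip4 in the frame of lid between -0.12 and 0.12 m and contact force between the fingers and brush above 2 N), for 0.2 s.
3. the brush stands on its bristles, let go, clear of the clamp (angle between brush's own z axis and vertical below 0.2 rad and linear speed of brush below 0.02 m/s and contact force between each of the arm, the fingers and brush below 0.1 N and height (world z) of brush below 0.09 m and contact force between brush and clamp below 0.1 N and contact force between brush and lid below 0.1 N), for 0.2 s.
At the end, for the whole second after the job is handed in: The robot itself keeps the handle pressed (over 4 N on the clamp), the pad's centre steady 10 to 20 mm above the board; all four chips lie in the lid; the brush stands at rest on its bristles (within 0.2 rad of upright), untouched by the robot and clear of clamp and lid (all of step 3 and z of clamp_pad in the frame of clamp between 0.01 and 0.02 m and contact force between any of the fingers, the arm and clamp above 4 N and velocity of joint clamp_arm between -0.1 and 0.1 rad/s and x of chip1 in the frame of lid between -0.15 and 0.15 m and y of chip1 in the frame of lid between -0.12 and 0.12 m and z of each of chip1, chip2, chip3, chip4 in the frame of lid below 0.04 m and x of chip2 in the frame of lid between -0.15 and 0.15 m and y of chip2 in the frame of lid between -0.12 and 0.12 m and x of chip3 in the frame of lid between -0.15 and 0.15 m and y of chip3 in the frame of lid between -0.12 and 0.12 m and x of chip4 in the frame of lid between -0.15 and 0.15 m and y of chip4 in the frame of lid between -0.12 and 0.12 m); the arm keeps its last pose, push and grip.
It fails at once if the robot touches a chip with anything but the brush (contact force between any of the fingers, the arm and chip1 above 0.3 N or contact force between any of the fingers, the arm and chip2 above 0.3 N or contact force between any of the fingers, the arm and chip3 above 0.3 N or contact force between any of the fingers, the arm and chip4 above 0.3 N).
It fails at once if the clamp is opened (pad more than 5 mm up) before all the chips are in the lid (z of clamp_pad in the frame of clamp above 0.005 m and not (x of chip1 in the frame of lid between -0.15 and 0.15 m and y of chip1 in the frame of lid between -0.12 and 0.12 m and z of each of chip1, chip2, chip3, chip4 in the frame of lid below 0.04 m and x of chip2 in the frame of lid between -0.15 and 0.15 m and y of chip2 in the frame of lid between -0.12 and 0.12 m and x of chip3 in the frame of lid between -0.15 and 0.15 m and y of chip3 in the frame of lid between -0.12 and 0.12 m and x of chip4 in the frame of lid between -0.15 and 0.15 m and y of chip4 in the frame of lid between -0.12 and 0.12 m)).
It fails at once if the clamp is squeezed nearly to its stop (pad more than 22.5 mm up; the stop is at 24 mm) (z of clamp_pad in the frame of clamp above 0.0225 m).
It fails at once if the lid is pushed more than 40 mm (distance of lid from where it was at the start of the episode above 0.04 m).
It fails at once if the peg caddy, fork or bottle is moved more than 30 mm (distance of any of caddy, fork, bottle from where it was at the start of the episode above 0.03 m).
It also fails if it takes over 64 s, if anything falls off the work surface, if the arm or the gripper's body presses on something with over 40 N, if the wrist force passes 120 N, or if a joint passes its speed limit or range.

## Robot

A 6-joint arm with a two-finger parallel gripper is mounted at the origin on the work surface. World frame = base frame: x ahead of the robot, y to its left, z up, the work surface at z = 0. Lengths are in mm, angles in rad, forces in N, time in s.
With the tool pointing down it reaches from about 300 to 775 mm from the base axis. Payload 14.6 kg.
Tool frame: the origin (TCP) lies at the very end of the fingers, on their centre line; the grasp point (between the pads) lies manip.grasp_offset behind it (manip.grasp_offset is the distance from the TCP to the grasp point, in mm); z points along the fingers, y is the direction in which the jaws open and shut (so a half turn about z gives the same grasp; the last joint's range is limited). The gripper opens to 94 mm and grips with 3 to 60 N. Pads are 16 mm wide; open, the fingers measure 119 mm over their backs; the gripper's body (75 mm by 177 mm) begins 78 mm behind the grasp point.
Start: joints at [-1.242, 0.3, 1.521, -0, 1.321, -0.067], TCP at [212.043, -507.471, 205.446] pointing down, gripper open.
Joint ranges: [-3.03, 3.03], [-0.79, 2.21], [0.23, 2.52], [-1.04, 4.18], [0, 3.07], [-2.55, 2.55]. Speed limits (rad/s): [2.22, 2.22, 2.57, 3.14, 3.14, 3.14].

## Interface

Orientations are given as [roll, pitch, yaw] about the fixed x, y, z axes, in that order (R = Rz(yaw) Ry(pitch) Rx(roll)).
In Python, from cell import manip gives the robot as it stands.
- The arm moves only by the tool send_rows, never from a script. Its argument "commands" is a list of rows, each a list of 2 entries, a list of its own where there are three numbers: the shift along the tool's x, y, z in m, then the turn about the tool's z in rad. A call has exactly 8 rows; each row is the pose to reach, as a shift and turn from the pose commanded when the call began, along the tool's axes at that moment; what a row does not reach only later rows make up. A row lasts 1/12 s, in which the tool goes at most 41.7 mm and 7.16 degrees, less where a joint would pass 70% of its speed; a pose out of reach is approached as far as the arm can. A call with a gripper value outside its range is refused whole. "hand" is the closure, from -1 (fully open) to 1 (shut), so that 0 is half open, set as the call begins (left out, the last holds). The fingers move at their own pace and stop on an object; "force" is the grip in N (left out, the last holds). Time passes only in rows, so rows that repeat a pose let the fingers close, or fill a call up. It gives the time, the measured TCP pose, the force and the opening at its end, in the units of the state.
- manip.read_state(): the state, without advancing time (a new reading comes with each control period).
- manip.camera(name): name is "scene" or "top" or "wrist"; returns the picture (420x560x3 uint8, red, green, blue); there is no depth.
- manip.camera_model(name): a dict with "K" (3x3 intrinsics, pixels), "eye" and "attitude" of the camera in the world; the wrist camera has in their place "mount" (4x4, takes a point from camera to tool coordinates, whose origin is the TCP and whose axes are the flange's). Camera axes: x right, y down, z forward; pixel columns grow to the right and rows downward; lengths in mm; the calibration is good to about 2 mm. A picture is of the moment at which its call begins: read the wrist's pose just before it. camera_model takes no time and is no camera call.
- manip.sign_off(): hands the job in, once; it reports no verdict.
The state is a dict: "clock": time; "joints": joint angles; "qd": joint speeds; "effort": joint torques, N m; "eef_pos": TCP position; "eef_rot": TCP orientation; "wrist_force": force on the tool from outside, world axes, zero at the start; "moment": the same for the moment, N m; "finger_gap": finger opening in mm.
Only numpy, scipy, OpenCV 4.12 (cv2) and the standard library are available. Lean on these libraries where they do the work, as an engineer would, in place of code of your own. Each camera call takes 0.05 s, during which the arm holds its last target.

## Working session

There is one attempt and no reset: what is moved stays moved. The work goes in short steps, Python scripts to look and compute and a tool call to move; the robot and the scene stay as the last step left them, time stands still between calls to the robot, and variables do not carry over. Pictures are saved under pics/ and viewed, and the job is handed in when it is done.

Besides the shell and the picture viewer there is one more tool, called after ">>>" as name(argument=value, ...) on one line, values as JSON. send_rows: Moves the arm, as the interface text tells. Its arguments: {"type":"object","properties":{"commands":{"type":"array","items":{"type":"array"}},"hand":{"type":"number"},"force":{"type":"number"}},"required":["commands"]}

```bash
ls; mkdir -p pics
python3 - <<'E'
from cell import manip
import cv2
print(manip.read_state()); print(manip.grasp_offset)
for n in ["scene","top","wrist"]:
    print(n, manip.camera_model(n))
    cv2.imwrite(f"pics/{n}0.png", manip.camera(n)[:,:,::-1])
E
```

```text
pics
{'clock': 0.0, 'joints': array([-1.24157223e+00,  3.00482281e-01,  1.52161714e+00,  2.88520606e-05,
        1.32069632e+00, -6.66004992e-02]), 'qd': array([-0.00102561,  0.00117006,  0.00089588, -0.00022425, -0.00091238,
       -0.00221518]), 'effort': array([-2.66621682e-04, -5.31802154e+01, -3.52730334e+01,  7.08201667e-02,
        2.44173309e-02, -7.58216947e-05]), 'eef_pos': array([ 211.97731189, -507.20900157,  204.86494623]), 'eef_rot': array([-3.14039409e+00, -1.07950749e-04,  3.95817378e-01]), 'wrist_force': array([ 0.41315944, -0.73683098, -0.80275802]), 'moment': array([-0.02679076,  0.01847903,  0.02446795]), 'finger_gap': 94.19911081336014}
18.8
scene {'K': array([[404.52521508,   0.        , 285.79063357],
       [  0.        , 404.52521508, 203.13175009],
       [  0.        ,   0.        ,   1.        ]]), 'eye': array([1142.6193776 ,  193.04439076,  998.86888052]), 'attitude': array([-2.52689400e+00, -7.80062178e-04,  1.76297614e+00])}
top {'K': array([[435.42664032,   0.        , 273.71028418],
       [  0.        , 435.42664032, 216.96663348],
       [  0.        ,   0.        ,   1.        ]]), 'eye': array([ 455.26303704,   87.95016082, 1107.6891207 ]), 'attitude': array([-3.05084206, -0.02879803, -1.57865998])}
wrist {'K': array([[365.59564621,   0.        , 276.66963665],
       [  0.        , 365.59564621, 212.97326041],
       [  0.        ,   0.        ,   1.        ]]), 'mount': array([[-7.45294473e-05, -9.72726367e-01, -2.31955621e-01,
         6.65327218e+01],
       [ 9.99999742e-01, -2.38122618e-04,  6.77279213e-04,
         5.13732258e-01],
       [-7.14041228e-04, -2.31955511e-01,  9.72726134e-01,
        -1.80088197e+02],
       [ 0.00000000e+00,  0.00000000e+00,  0.00000000e+00,
         1.00000000e+00]])}
```

View pics/scene0.png

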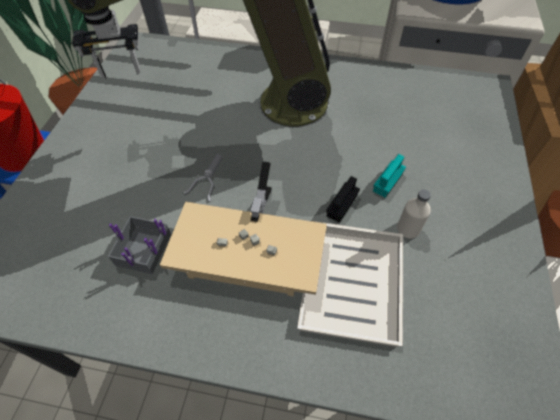

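View pics/top0.png

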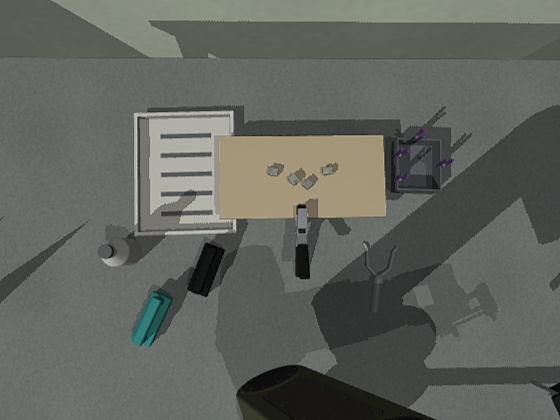

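View pics/wrist0.png

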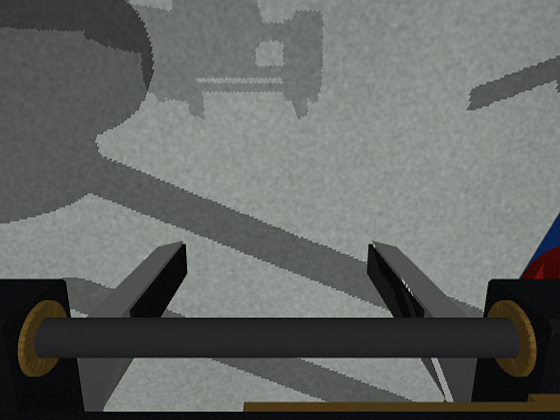

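The top view shows the black brush at about (206,270), and a teal one of the same shape at (152,318). The lid is at (185,172) under the shelf's left end, with chips at about (274,170), (294,179), (309,182) and (329,170). The clamp runs from (301,208) to (301,275), the fork is at (376,280), and the bottle at (113,252). Next I'll measure.

```bash
cat > h.py <<'E'
from cell import manip
import numpy as np, cv2
from scipy.spatial.transform import Rotation as Rt
def cam(n, st=None):
    m=manip.camera_model(n); K=m["K"]
    if n!="wrist":
        return K, Rt.from_euler("xyz",m["attitude"]).as_matrix(), np.array(m["eye"])
    R=Rt.from_euler("xyz",st["eef_rot"]).as_matrix(); M=m["mount"]
    return K, R@M[:3,:3], R@M[:3,3]+st["eef_pos"]
def ray(c,p):
    K,R,e=c; d=R@np.linalg.inv(K)@[p[0],p[1],1]; return e,d/np.linalg.norm(d)
def onz(c,p,z):
    e,d=ray(c,p); return e+d*(z-e[2])/d[2]
def tri(c1,p1,c2,p2):
    e1,d1=ray(c1,p1);e2,d2=ray(c2,p2)
    s=np.linalg.lstsq(np.c_[d1,-d2],e2-e1,rcond=None)[0]
    a=e1+s[0]*d1;b=e2+s[1]*d2
    return (a+b)/2,np.linalg.norm(a-b)
def proj(c,X):
    K,R,e=c; q=K@(R.T@(np.asarray(X)-e)); return q[:2]/q[2]
E
python3 - <<'E'
from h import *
t=cv2.imread("pics/top0.png"); s=cv2.imread("pics/scene0.png")
a=cv2.resize(t[200:360,90:330],None,fx=3.3,fy=3.3,interpolation=cv2.INTER_CUBIC)
b=cv2.resize(s[140:320,160:400],None,fx=3.3,fy=3.3,interpolation=cv2.INTER_CUBIC)
cv2.imwrite("pics/tc.png",a);cv2.imwrite("pics/sc.png",b)
for n,im in(("top",t),("scene",s)):
    c=cam(n)
    hsv=cv2.cvtColor(im,cv2.COLOR_BGR2HSV)
    m=((hsv[...,0]>10)&(hsv[...,0]<25)&(hsv[...,1]>70)&(hsv[...,2]>130)).astype(np.uint8)
    m[:100]=0
    m=cv2.morphologyEx(m,cv2.MORPH_CLOSE,np.ones((5,5)))
    cs,_=cv2.findContours(m,0,2); k=max(cs,key=cv2.contourArea)
    r=cv2.minAreaRect(k); 
    print(n,cv2.contourArea(k),[ (p.round(1),onz(c,p,75).round(1)) for p in cv2.approxPolyDP(k,8,True)[:,0].astype(float)])
    # chips: gray inside the shelf hull
    hull=np.zeros_like(m);cv2.fillConvexPoly(hull,cv2.convexHull(k),1);hull=cv2.erode(hull,np.ones((5,5)))
    g=((hsv[...,1]<75)&(hull>0)).astype(np.uint8)
    nn,l,stt,ce=cv2.connectedComponentsWithStats(g)
    for i in range(1,nn):
        if stt[i,4]>20: print("  grey",stt[i],ce[i].round(1),onz(c,ce[i],84).round(1))
E
```

```text
top 0.0 [(array([220., 218.]), array([547.2, 185. ,  75. ])), (array([236., 218.]), array([547. , 147.1,  75. ]))]
scene 9877.5 [(array([160., 264.]), array([ 747.9, -206.8,   75. ])), (array([314., 292.]), array([747.7, 186.5,  75. ])), (array([325., 225.]), array([552.8, 186.6,  75. ])), (array([262., 214.]), array([550.6,  12.1,  75. ])), (array([251., 222.]), array([581.7, -11.3,  75. ])), (array([249., 212.]), array([551. , -24.5,  75. ])), (array([185., 203.]), array([ 555.8, -207.5,   75. ]))]
  grey [250 214   9   7  43] [254.2 217.2] [570.6  -4.6  84. ]
  grey [238 228  23  18 214] [249.1 236.5] [631.8  -3.5  84. ]
  grey [216 237  13  10 110] [221.7 241.4] [659.7 -69.6  84. ]
  grey [266 244  12  12 110] [271.4 249.5] [658.3  62.   84. ]
```

View pics/tc.png

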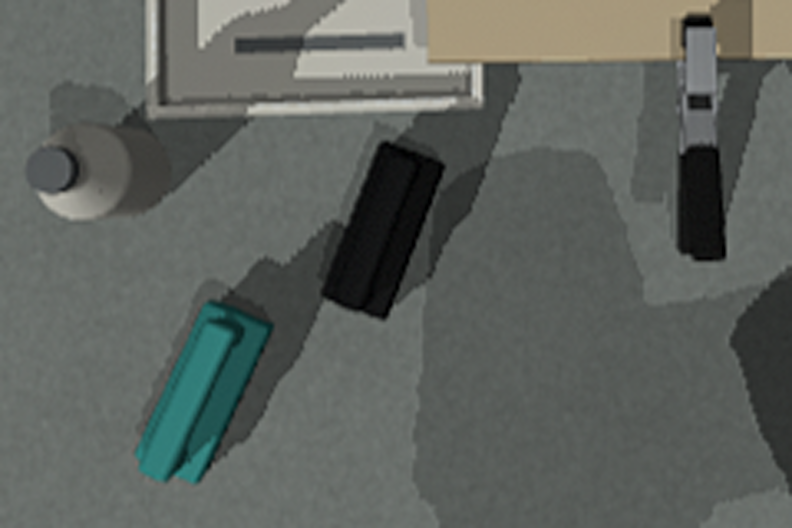

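View pics/sc.png

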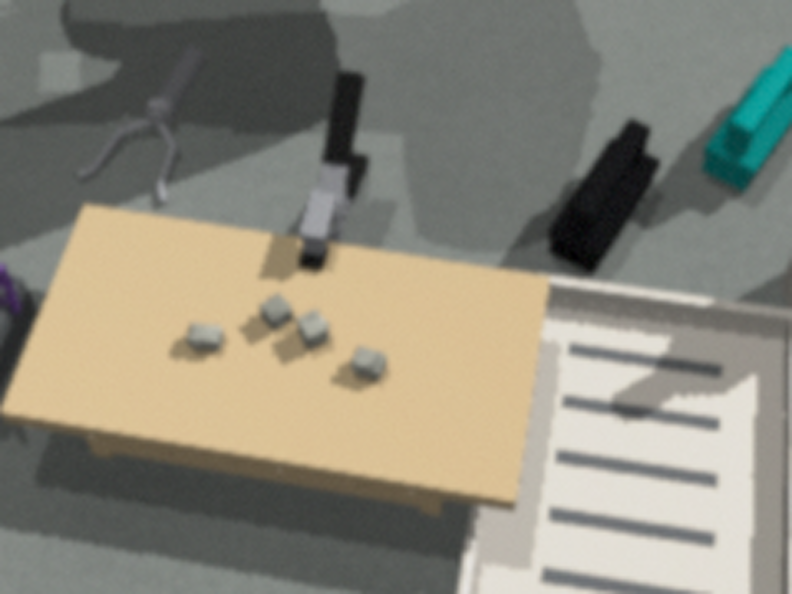

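Run:
```python
from h import *
t=cv2.imread("pics/top0.png"); s=cv2.imread("pics/scene0.png")
T=cam("top");S=cam("scene")
x=np.clip(t[235:305,180:230].astype(float)*4,0,255).astype(np.uint8)
y=np.clip(s[170:230,320:370].astype(float)*4,0,255).astype(np.uint8)
x=cv2.resize(x,(400,560),interpolation=cv2.INTER_NEAREST);y=cv2.resize(y,(400,480),interpolation=cv2.INTER_NEAREST)
o=np.zeros((560,800,3),np.uint8);o[:,:400]=x;o[:480,400:]=y
cv2.imwrite("pics/bb.png",o)
b=cv2.cvtColor(t,cv2.COLOR_BGR2HSV)
print(b[175,250],b[150,370])
m=cv2.inRange(b,(5,50,110),(30,255,255));m[:100]=0
m=cv2.morphologyEx(m,cv2.MORPH_CLOSE,np.ones((5,5)))
cs,_=cv2.findContours(m,0,2);k=max(cs,key=cv2.contourArea);print(cv2.contourArea(k))
print([(p,onz(T,p,75).round(1)) for p in cv2.approxPolyDP(k,6,True)[:,0]])
bx=cv2.boxPoints(cv2.minAreaRect(k)); print([(p,onz(T,p,75).round(1)) for p in bx])
h=np.zeros_like(m);cv2.fillConvexPoly(h,cv2.convexHull(k),255);h=cv2.erode(h,np.ones((3,3)))
g=((cv2.inRange(b,(0,0,0),(180,70,255))>0)&(h>0)).astype(np.uint8)
nn,l,stt,ce=cv2.connectedComponentsWithStats(g)
for i in range(1,nn):
    if stt[i,4]>20: print("  grey",stt[i],ce[i].round(1),onz(T,ce[i],84).round(1))
```

```text
[ 20  66 165] [ 20  67 163]
13191.5
[(array([382, 135], dtype=int32), array([ 748.6, -208.7,   75. ])), (array([219, 137], dtype=int32), array([743.6, 188.1,  75. ])), (array([220, 218], dtype=int32), array([547.2, 185. ,  75. ])), (array([296, 217], dtype=int32), array([548.7,   4.3,  75. ])), (array([298, 203], dtype=int32), array([582.3,  -1. ,  75. ])), (array([306, 204], dtype=int32), array([579.8, -20.1,  75. ])), (array([307, 216], dtype=int32), array([550.9, -22.1,  75. ])), (array([385, 216], dtype=int32), array([ 550. , -209.8,   75. ]))]
[(array([218.41626, 136.11874], dtype=float32), array([745.7, 189.5,  75. ])), (array([384.4392 , 134.55246], dtype=float32), array([ 749.7, -214.7,   75. ])), (array([385.2177, 217.0734], dtype=float32), array([ 547.4, -210.3,   75. ])), (array([219.19476, 218.63968], dtype=float32), array([545.7, 186.9,  75. ]))]
  grey [  220   136   165    82 13233] [301.5 176.5] [644.9  -9.4  84. ]
```

View pics/bb.png

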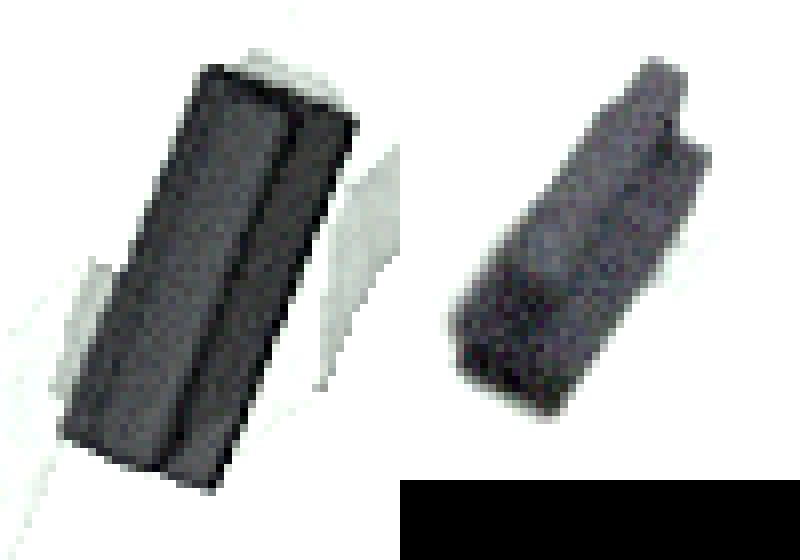

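Run:
```python
from h import *
t=cv2.imread("pics/top0.png"); s=cv2.imread("pics/scene0.png")
T=cam("top");S=cam("scene")
b=cv2.cvtColor(t,cv2.COLOR_BGR2HSV)
g=cv2.inRange(b,(0,0,60),(180,45,255)); h=np.zeros_like(g);h[155:195,255:345]=255
nn,l,stt,ce=cv2.connectedComponentsWithStats(g&h)
for i in range(1,nn):
    if stt[i,4]>20:
        x,y,w,hh,_=stt[i];print(stt[i],ce[i].round(1),onz(T,ce[i],84).round(1),"xmax/min",onz(T,(x,y),84)[0].round(),onz(T,(x,y+hh),84)[0].round())
for p in [(243.3,233.9),(254.8,239.4)]: print(onz(S,p,84).round(1))
# brush: bar end corners, top crop(/8) and scene
P=lambda x,y:(180+x/8,235+y/8)
for p in [(205,65),(290,105),(160,465),(75,435),(180,270)]: print(P(*p),onz(T,P(*p),80).round(1))
Q=lambda x,y:(320+(x-400)/8,170+y/8)
for p in [(655,58),(690,75),(500,240),(565,275)]: print("S",onz(S,Q(*p),80).round(1))
st=manip.read_state();R=Rt.from_euler("xyz",st["eef_rot"]).as_matrix()
print(R.T@(np.array([410,205,240])-st["eef_pos"]))
```

```text
[268 167  11   9  84] [272.6 171.1] [658.1  59.6  84. ] xmax/min 668.0 646.0
[322 166  12  10  89] [327.5 170.3] [659.7 -71.9  84. ] xmax/min 670.0 646.0
[288 174  12  12  92] [293.3 179.1] [638.5  10.2  84. ] xmax/min 651.0 622.0
[302 178  11  12  82] [307.  183.6] [627.7 -22.4  84. ] xmax/min 641.0 612.0
[627.  -20.3  84. ]
[637.4  13.3  84. ]
(205.625, 243.125) [487.8 218.   80. ]
(216.25, 248.125) [475.9 193.1  80. ]
(200.0, 293.125) [371.9 230.3  80. ]
(189.375, 289.375) [380.7 254.9  80. ]
(202.5, 268.75) [428.1 224.9  80. ]
S [378.3 241.1  80. ]
S [383.8 254.4  80. ]
S [470.2 196.   80. ]
S [480.8 220.   80. ]
[ 457.32509806 -580.89802233  -34.42303338]
```

The black brush is the target: top (202,269), scene (344,199). The enlarged crop shows the black bridge-handle shape, and the teal one at top (152,318) is the wrong colour. The two views agree on bar centre ≈ (429,224) and yaw ≈ -0.34. I'll move above it now.

>>> send_rows(commands=[[[0.02,-0.0246,-0.001],-0.1],[[0.04,-0.0492,-0.002],-0.2],[[0.06,-0.0738,-0.003],-0.3],[[0.08,-0.0984,-0.004],-0.4],[[0.1,-0.123,-0.005],-0.5],[[0.12,-0.1476,-0.006],-0.6],[[0.14,-0.1722,-0.007],-0.7],[[0.16,-0.197,-0.008],-0.8]], hand=-1)

```text
clock: 0.82
eef_pos: [283.7, -262.5, 213.4]
eef_rot: [-3.142, -0.0, 1.2]
wrist_force: [0.7, 0.9, 1.0]
finger_gap: 94.0
```

>>> send_rows(commands=[[[0.0316,-0.0027,-0.001],-0.1],[[0.0633,-0.0055,-0.002],-0.2],[[0.095,-0.0082,-0.003],-0.3],[[0.1266,-0.011,-0.004],-0.4],[[0.1583,-0.0137,-0.005],-0.5],[[0.19,-0.0164,-0.006],-0.6],[[0.2216,-0.0192,-0.007],-0.7],[[0.2533,-0.0219,-0.008],-0.8]])

```text
clock: 1.48
eef_pos: [356.1, -18.7, 221.6]
eef_rot: [3.141, 0.0, 2.001]
wrist_force: [0.9, 0.2, -0.6]
finger_gap: 93.9
```

>>> send_rows(commands=[[[0.024,0.0208,-0.001],-0.1],[[0.048,0.0416,-0.002],-0.2],[[0.072,0.0624,-0.003],-0.3],[[0.096,0.083,-0.004],-0.4],[[0.12,0.104,-0.005],-0.5],[[0.144,0.125,-0.006],-0.6],[[0.168,0.1455,-0.007],-0.7],[[0.192,0.1663,-0.008],-0.8]])

```text
clock: 2.15
eef_pos: [428.5, 224.9, 229.3]
eef_rot: [-3.141, -0.0, 2.801]
wrist_force: [0.4, 0.0, 0.3]
finger_gap: 94.1
```

Run:
```python
from h import *
st=manip.read_state();print(st["clock"],st["eef_pos"],st["eef_rot"],st["joints"])
im=manip.camera("wrist")[:,:,::-1];cv2.imwrite("pics/w1.png",im)
cv2.imwrite("pics/w1b.png",np.clip(im.astype(float)*3,0,255).astype(np.uint8))
np.save("w1.npy",np.r_[st["eef_pos"],st["eef_rot"]])
```

```text
2.15 [428.46944449 224.90935567 229.30014995] [-3.14141350e+00 -1.48837301e-04  2.80106457e+00] [ 4.07689996e-01  1.32779779e-01  1.66775396e+00 -3.08513959e-05
  1.34128989e+00 -8.22571239e-01]
```

View pics/w1b.png

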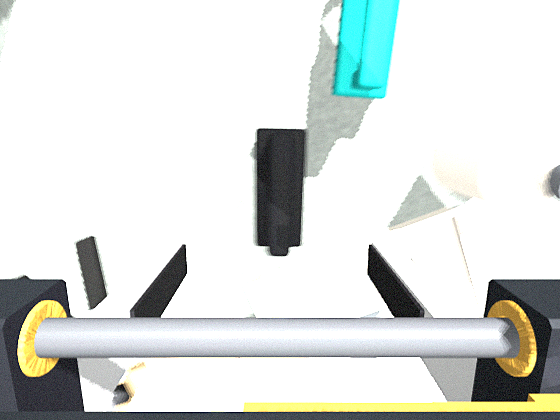

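Run:
```python
from h import *
im=cv2.imread("pics/w1.png")
c=np.clip(im[115:275,235:325].astype(float)*7,0,255).astype(np.uint8)
cv2.imwrite("pics/w1c.png",cv2.resize(c,None,fx=3.6,fy=3.6,interpolation=cv2.INTER_NEAREST))
v=np.load("w1.npy");st=dict(eef_pos=v[:3],eef_rot=v[3:]);W=cam("wrist",st)
g=im.max(2);m=(g<55).astype(np.uint8);m[:100]=0;m[270:]=0;m[:,:230]=0;m[:,330:]=0
for r in range(125,262,12):
    q=np.where(m[r])[0]; print(r,(q.min(),q.max()) if len(q) else None)
for p in [(257,128),(304,128),(257,246),(304,246)]: print(onz(W,p,38).round(1))
```

```text
125 None
137 (np.int64(257), np.int64(307))
149 (np.int64(254), np.int64(306))
161 (np.int64(255), np.int64(306))
173 (np.int64(255), np.int64(306))
185 (np.int64(256), np.int64(302))
197 (np.int64(256), np.int64(301))
209 (np.int64(256), np.int64(301))
221 (np.int64(256), np.int64(300))
233 (np.int64(256), np.int64(300))
245 (np.int64(257), np.int64(300))
257 None
[360.9 227.3  38. ]
[376.5 271.2  38. ]
[476.1 184.9  38. ]
[492.9 232.2  38. ]
```

View pics/w1c.png

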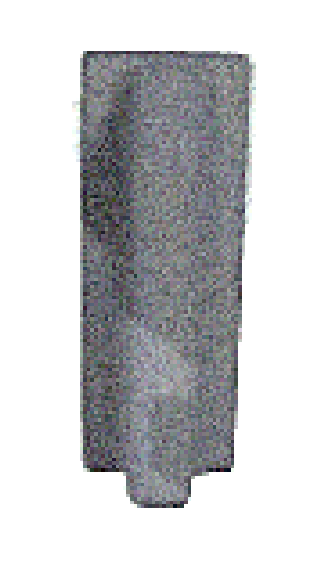

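Run:
```python
from h import *
v=np.load("w1.npy");st=dict(eef_pos=v[:3],eef_rot=v[3:]);W=cam("wrist",st)
R=Rt.from_euler("xyz",v[3:]).as_matrix()
T=cam("top");S=cam("scene")
for n,p,z in [("barend",(278.7,254),80),("barL",(270.5,250),80),("barR",(287,250),80),("blkL",(257,240),38),("blkR",(299.7,240),38),("blkLf",(257.5,132),38),("blkRf",(304,132),38)]:
    q=onz(W,p,z); print(n,q.round(1),"tool",(R.T@(q-v[:3])).round(1))
# triangulate bar far (+x) end centre: wrist vs top vs scene
wb=(278.7,254); tb=(210.9,245.6); sb=(320+132.5/8,170+257/8)
for a in [(W,wb,T,tb),(W,wb,S,sb),(T,tb,S,sb)]: print(tri(*a))
for X in [(429,224,80),(482,205.5,80)]: print(proj(W,X))
```

```text
barend [478.  208.6  80. ] tool [-52.1   1.1 149.3]
barL [471.6 202.6  80. ] tool [-48.1  -6.6 149.3]
barR [476.8 217.3  80. ] tool [-48.1   9.  149.3]
blkL [469.8 187.2  38. ] tool [-51.6 -21.7 191.3]
blkR [485. 230.  38.] tool [-51.6  23.7 191.3]
blkLf [364.7 226.4  38. ] tool [ 60.6 -19.8 191.3]
blkRf [380.1 269.9  38. ] tool [ 60.6  26.3 191.3]
(array([482.22497508, 207.08648296,  67.48329043]), np.float64(0.0737395854834083))
(array([477.10369838, 208.40430351,  82.3766355 ]), np.float64(0.8689133471190749))
(array([481.46955195, 206.30156665,  88.03375247]), np.float64(3.2024382958029665))
[276.80859737 201.19178622]
[277.08362489 258.78617347]
```

Wrist view: the black brush sits at columns 257–304, rows 128–254, centred between the fingers to about 2 mm. The bar end triangulates at 67–88 mm, so 80 fits. Descend and grip.

>>> send_rows(commands=[[[0.003,0.0015,0.03],0],[[0.003,0.0015,0.06],0],[[0.003,0.0015,0.09],0],[[0.003,0.0015,0.115],0],[[0.003,0.0015,0.135],0],[[0.003,0.0015,0.155],0],[[0.003,0.0015,0.168],0],[[0.003,0.0015,0.1765],0]])

```text
clock: 2.87
eef_pos: [425.5, 225.3, 51.3]
eef_rot: [-3.14, -0.002, 2.796]
wrist_force: [-0.5, -0.4, 0.1]
finger_gap: 94.3
```

>>> send_rows(commands=[[[0,0,0],0],[[0,0,0],0],[[0,0,0],0],[[0,0,0],0],[[0,0,0],0],[[0,0,0],0],[[0,0,0],0],[[0,0,0],0]], hand=1, force=35)

```text
clock: 3.53
eef_pos: [426.2, 225.7, 53.1]
eef_rot: [3.141, 0.0, 2.796]
wrist_force: [0.8, 0.0, -0.9]
finger_gap: 44.1
```

>>> send_rows(commands=[[[0,0,0],0],[[0,0,0],0],[[0,0,0],0],[[0,0,0],0],[[0,0,0],0],[[0,0,0],0],[[0,0,0],0],[[0,0,0],0]])

```text
clock: 4.2
eef_pos: [426.2, 225.6, 53.0]
eef_rot: [3.142, 0.0, 2.796]
wrist_force: [-0.3, 1.0, -0.9]
finger_gap: 24.1
```

Run:
```python
from h import *
st=manip.read_state();print(st["eef_pos"],st["eef_rot"],st["finger_gap"],st["wrist_force"],st["joints"])
```

```text
[426.15372973 225.63531752  52.96112084] [3.14156116e+00 1.75255239e-05 2.79578189e+00] 24.06084213359861 [-0.27495715  0.98285456 -0.8672351 ] [ 4.10963108e-01  3.44895262e-01  1.85629375e+00  1.34526918e-05
  9.40369278e-01 -8.14030383e-01]
```

Gripped at a gap of 24.1 mm, as the bar should be. Lift and turn square to the shelf.

>>> send_rows(commands=[[[0,0,-0.015],0],[[0,0,-0.035],-0.05],[[0,0,-0.065],-0.1],[[0,0,-0.095],-0.15],[[0,0,-0.125],-0.2],[[0,0,-0.155],-0.25],[[0,0,-0.185],-0.3],[[0,0,-0.207],-0.355]])

```text
clock: 4.87
eef_pos: [426.2, 225.7, 262.5]
eef_rot: [3.141, 0.002, -3.13]
wrist_force: [-0.2, 0.8, -1.2]
finger_gap: 23.9
```

>>> send_rows(commands=[[[-0.014,-0.0227,0],0],[[-0.028,-0.0454,0],0],[[-0.042,-0.0681,0],0],[[-0.056,-0.0908,0],0],[[-0.07,-0.1135,0],0],[[-0.084,-0.1362,0],0],[[-0.098,-0.1589,0],0],[[-0.112,-0.1816,0],0]])

```text
clock: 5.53
eef_pos: [540.2, 43.8, 259.8]
eef_rot: [3.142, -0.0, -3.132]
wrist_force: [-0.6, 0.8, -1.8]
finger_gap: 24.2
```

>>> send_rows(commands=[[[-0.014,-0.0227,0],0],[[-0.028,-0.0454,0],0],[[-0.042,-0.0681,0],0],[[-0.056,-0.0908,0],0],[[-0.07,-0.1135,0],0],[[-0.084,-0.1362,0],0],[[-0.098,-0.1589,0],0],[[-0.112,-0.1816,0],0]])

```text
clock: 6.2
eef_pos: [653.9, -136.7, 259.5]
eef_rot: [3.141, -0.001, -3.132]
wrist_force: [1.0, -0.4, -0.0]
finger_gap: 23.6
```

Run:
```python
from h import *
st=manip.read_state();print(st["clock"],st["eef_pos"],st["eef_rot"],st["finger_gap"],st["wrist_force"],st["joints"])
np.save("w2.npy",np.r_[st["eef_pos"],st["eef_rot"]])
cv2.imwrite("pics/w2.png",manip.camera("wrist")[:,:,::-1])
cv2.imwrite("pics/s2.png",manip.camera("scene")[:,:,::-1])
```

```text
6.2 [ 653.9015673  -136.71188155  259.54017655] [ 3.14140923e+00 -6.06532638e-04 -3.13249585e+00] 23.569170832973292 [ 0.9747283  -0.37062541 -0.00941464] [-2.60922972e-01  5.47978950e-01  1.05014688e+00  1.49879719e-05
  1.54410031e+00 -1.84081645e+00]
```

View pics/w2.png

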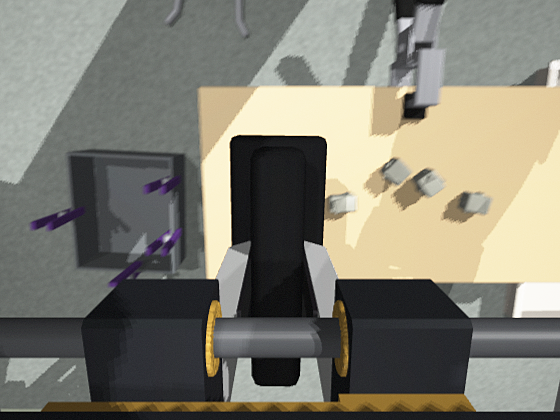

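View pics/s2.png

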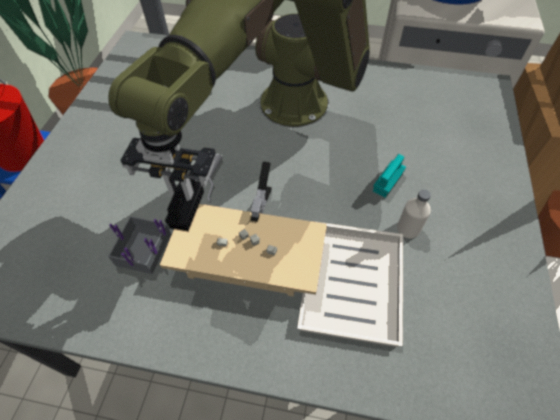

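Run:
```python
from h import *
v=np.load("w2.npy");W=cam("wrist",dict(eef_pos=v[:3],eef_rot=v[3:]))
for n,p,z in [("c",(342,204),84),("c",(396,171),84),("c",(429,182),84),("c",(475,203),84),("c top",(392,157),84),("jaw tip",(414,118),108),("jaw tip lo",(414,118),85),("corner F",(199,88),75),("corner B",(206,283),75),("edge F",(560,87),75)]:
    print(n,onz(W,p,z).round(1))
```

```text
c [662.  -72.5  84. ]
c [628.7 -21.6  84. ]
c [639.2  11.7  84. ]
c [659.8  59.6  84. ]
c top [615.2 -26.6  84. ]
jaw tip [579.2 -17.6 108. ]
jaw tip lo [578.7  -9.2  85. ]
corner F [ 552.8 -212.1   75. ]
corner B [ 752.  -212.6   75. ]
edge F [548.8 129.9  75. ]
```

Wrist view: brush held straight (columns 231–327), chips at (342,204), (396,171), (429,182) and (475,203), agreeing with the earlier measurements to 2 mm. The clamp jaw tip is at x≈579, and the brush's front end will run at x≈592. Lower to just above the board.

>>> send_rows(commands=[[[0,0,0.025],0],[[0,0,0.05],0],[[0,0,0.075],0],[[0,0,0.095],0],[[0,0,0.11],0],[[0,0,0.12],0],[[0,0,0.127],0],[[0,0,0.13],0]])

```text
clock: 6.97
eef_pos: [653.3, -135.2, 129.3]
eef_rot: [3.141, -0.001, -3.132]
wrist_force: [-0.1, -0.3, -1.2]
finger_gap: 23.6
```

>>> send_rows(commands=[[[0,0.005,0],0],[[0,0.012,0],0],[[0,0.02,0],0],[[0,0.03,0],0],[[0,0.04,0],0],[[0,0.05,0],0],[[0,0.06,0],0],[[0,0.07,0],0]])

```text
clock: 7.63
eef_pos: [652.8, -64.2, 130.1]
eef_rot: [3.142, 0.0, -3.132]
wrist_force: [-0.2, 0.5, -1.2]
finger_gap: 23.9
```

Run:
```python
from h import *
st=manip.read_state();print(st["clock"],st["eef_pos"],st["eef_rot"],st["finger_gap"],st["wrist_force"])
cv2.imwrite("pics/w3.png",manip.camera("wrist")[:,:,::-1])
s=manip.camera("scene")[:,:,::-1]
cv2.imwrite("pics/s3.png",cv2.resize(s[130:350,120:420],None,fx=2.5,fy=2.5))
```

```text
7.6333 [652.84152896 -64.23551527 130.07441752] [ 3.14156003e+00  1.67607577e-04 -3.13206963e+00] 23.85451666487706 [-0.23553169  0.47831518 -1.17873005]
```

View pics/w3.png

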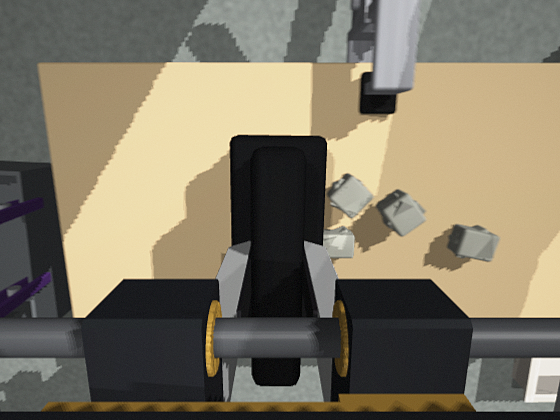

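View pics/s3.png

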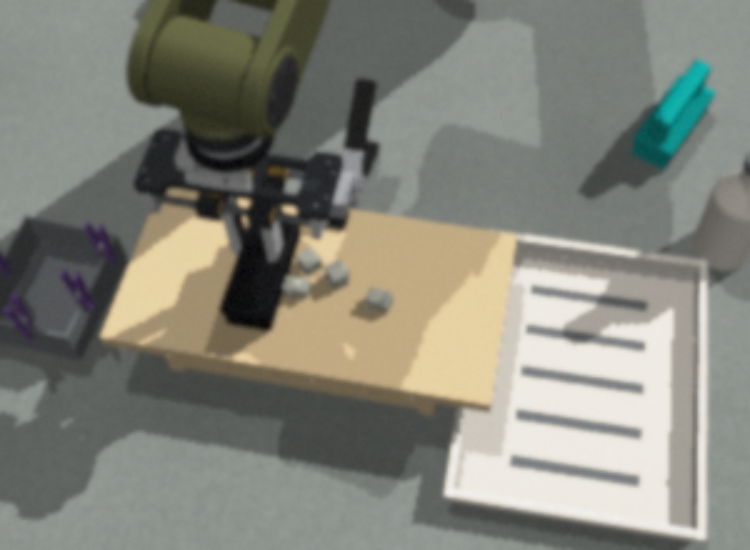

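The brush has gathered the first chip and the rest lie ahead of it, with clearance to the clamp. Carry on sweeping.

>>> send_rows(commands=[[[0,0.011,0],0],[[0,0.022,0],0],[[0,0.033,0],0],[[0,0.044,0],0],[[0,0.055,0],0],[[0,0.066,0],0],[[0,0.077,0],0],[[0,0.088,0],0]])

```text
clock: 8.4
eef_pos: [652.0, 23.7, 130.0]
eef_rot: [-3.142, -0.0, -3.132]
wrist_force: [-0.5, -0.5, -0.9]
finger_gap: 23.7
```

>>> send_rows(commands=[[[0,0.011,0],0],[[0,0.022,0],0],[[0,0.033,0],0],[[0,0.044,0],0],[[0,0.055,0],0],[[0,0.066,0],0],[[0,0.077,0],0],[[0,0.085,0],0]])

```text
clock: 9.07
eef_pos: [651.2, 108.9, 129.9]
eef_rot: [3.141, -0.0, -3.132]
wrist_force: [0.2, -0.1, -1.5]
finger_gap: 23.9
```

Run:
```python
from h import *
st=manip.read_state();print(st["clock"],st["eef_pos"],st["eef_rot"],st["finger_gap"],st["wrist_force"])
cv2.imwrite("pics/w4.png",manip.camera("wrist")[:,:,::-1])
s=manip.camera("scene")[:,:,::-1]
cv2.imwrite("pics/s4.png",cv2.resize(s[130:350,120:420],None,fx=2.5,fy=2.5))
```

```text
9.0667 [651.16197356 108.9157368  129.9252651 ] [ 3.14149206e+00 -5.22761871e-05 -3.13192130e+00] 23.873469754483885 [ 0.20767119 -0.11836507 -1.51514465]
```

View pics/w4.png

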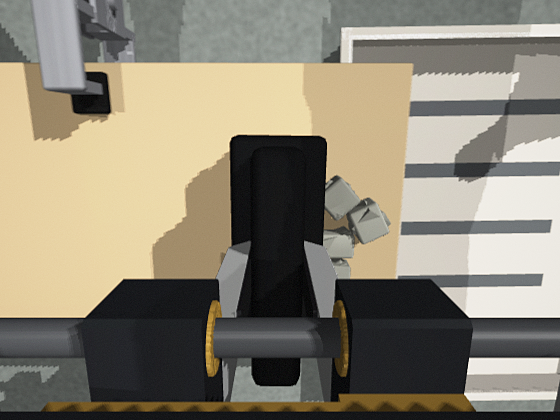

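View pics/s4.png

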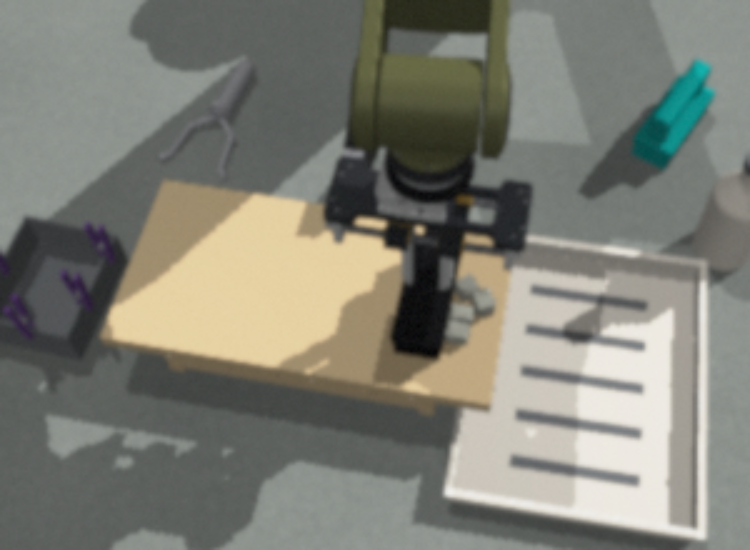

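All four chips are bunched ahead of the bristles at wrist (335–370, 185–270). Push them over the edge.

>>> send_rows(commands=[[[0,0.01,0],0],[[0,0.02,0],0],[[0,0.03,0],0],[[0,0.04,0],0],[[0,0.05,0],0],[[0,0.06,0],0],[[0,0.07,0],0],[[0,0.08,0],0]])

```text
clock: 9.83
eef_pos: [650.4, 188.6, 129.9]
eef_rot: [3.142, -0.0, -3.132]
wrist_force: [0.0, -0.3, -1.3]
finger_gap: 23.8
```

>>> send_rows(commands=[[[0,0.008,0],0],[[0,0.016,0],0],[[0,0.02,0],0],[[0,0.02,0],0],[[0,0.02,0],0],[[0,0.02,0],0],[[0,0.02,0],0],[[0,0.02,0],0]])

```text
clock: 10.5
eef_pos: [650.4, 207.1, 130.0]
eef_rot: [3.142, 0.0, -3.133]
wrist_force: [-0.8, 0.9, -1.3]
finger_gap: 23.6
```

Run:
```python
from h import *
st=manip.read_state();print(st["clock"],st["eef_pos"],st["eef_rot"],st["finger_gap"],st["wrist_force"])
cv2.imwrite("pics/w5.png",manip.camera("wrist")[:,:,::-1])
s=manip.camera("scene")[:,:,::-1]; cv2.imwrite("pics/s5r.png",s)
cv2.imwrite("pics/s5.png",cv2.resize(s[130:350,120:420],None,fx=2.5,fy=2.5))
cv2.imwrite("pics/t5.png",manip.camera("top")[:,:,::-1])
```

```text
10.5 [650.41318205 207.07247618 130.01516053] [ 3.14157174e+00  5.19489856e-05 -3.13295497e+00] 23.63429619026602 [-0.76356322  0.90521811 -1.33026097]
```

View pics/w5.png

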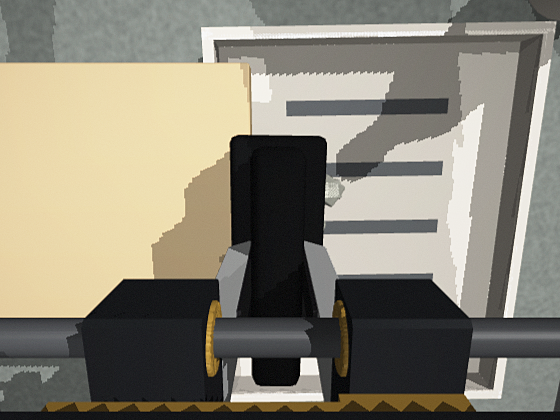

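View pics/s5.png

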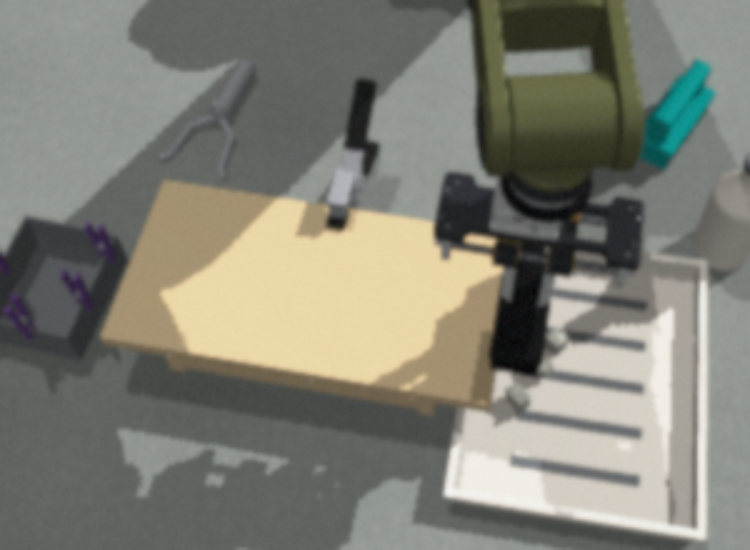

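The board is clear. Lift, go back over the board and check the lid before letting go.

>>> send_rows(commands=[[[0,0,-0.02],0],[[0,0,-0.04],0],[[0,-0.015,-0.04],0],[[0,-0.035,-0.04],0],[[0,-0.06,-0.04],0],[[0,-0.085,-0.04],0],[[0,-0.105,-0.04],0],[[0,-0.12,-0.04],0]])

```text
clock: 11.32
eef_pos: [651.2, 84.9, 169.3]
eef_rot: [-3.141, -0.001, -3.134]
wrist_force: [0.0, -0.7, -1.6]
finger_gap: 23.7
```

Run:
```python
from h import *
st=manip.read_state();print(st["clock"],st["eef_pos"],st["finger_gap"])
s=manip.camera("scene")[:,:,::-1]; w=manip.camera("wrist")[:,:,::-1]
cv2.imwrite("pics/s6.png",cv2.resize(s[215:350,280:420],None,fx=4,fy=4,interpolation=cv2.INTER_CUBIC))
cv2.imwrite("pics/w6.png",w);t=manip.camera("top")[:,:,::-1];cv2.imwrite("pics/t6r.png",t)
cv2.imwrite("pics/t6.png",cv2.resize(t[100:250,120:320],None,fx=4,fy=4,interpolation=cv2.INTER_CUBIC))
```

```text
11.3167 [651.16684109  84.8621755  169.27785611] 23.736810238525248
```

View pics/s6.png

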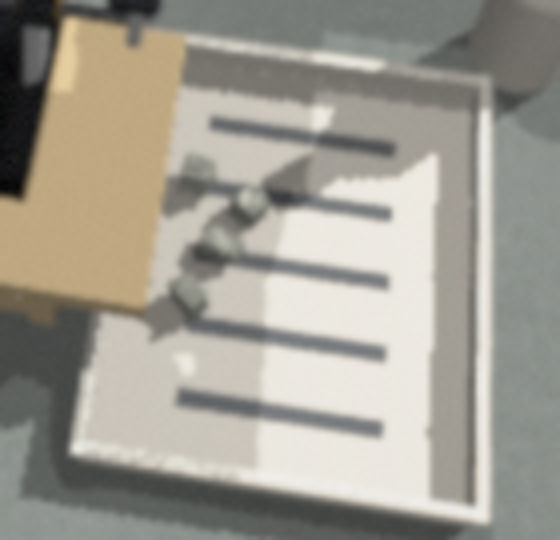

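View pics/t6.png

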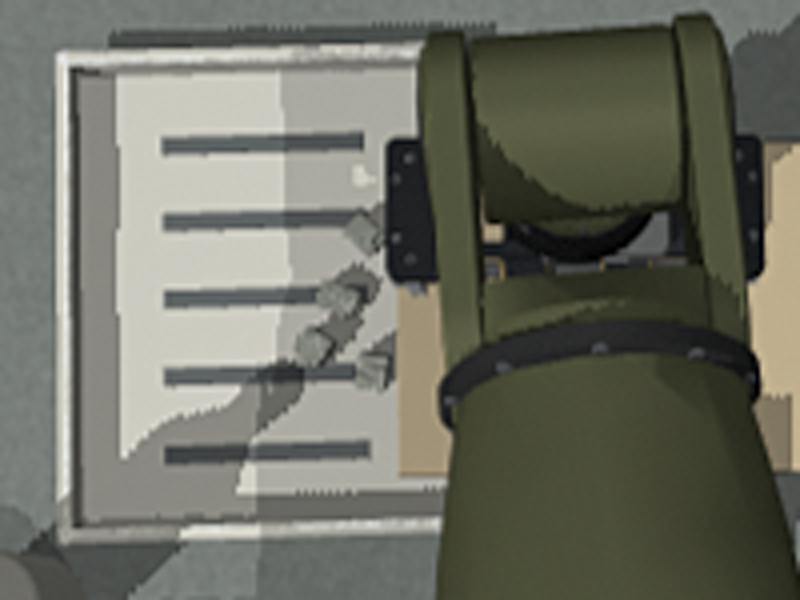

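View pics/w6.png

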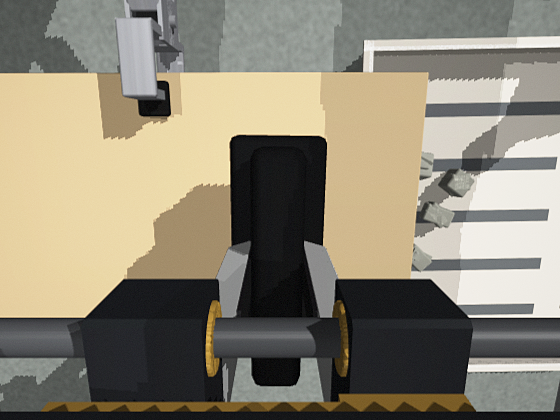

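All four chips lie on the lid floor: scene crop (198,168), (250,205), (218,240), (188,298). The lid hasn't moved. Set the brush down here on the board, about 90 mm from the clamp.

>>> send_rows(commands=[[[0,0,0.01],0],[[0,0,0.02],0],[[0,0,0.03],0],[[0,0,0.036],0],[[0,0,0.039],0],[[0,0,0.041],0],[[0,0,0.042],0],[[0,0,0.042],0]])

```text
clock: 12.13
eef_pos: [651.6, 87.6, 128.2]
eef_rot: [3.142, 0.001, -3.132]
wrist_force: [-0.7, 0.1, -0.4]
finger_gap: 23.5
```

Run:
```python
from h import *
st=manip.read_state();print(st["clock"],st["eef_pos"],st["eef_rot"],st["finger_gap"],st["wrist_force"])
```

```text
12.1333 [651.56724362  87.61191642 128.20869425] [ 3.14153508e+00  5.07894931e-04 -3.13223201e+00] 23.53311765351005 [-0.65985374  0.08874725 -0.39423293]
```

>>> send_rows(commands=[[[0,0,0.0003],0],[[0,0,0.0006],0],[[0,0,0.001],0],[[0,0,0.001],0],[[0,0,0.001],0],[[0,0,0.001],0],[[0,0,0.001],0],[[0,0,0.001],0]])

```text
clock: 12.8
eef_pos: [651.7, 87.5, 128.0]
eef_rot: [3.141, 0.001, -3.132]
wrist_force: [-2.6, 0.5, 5.1]
finger_gap: 23.4
```

>>> send_rows(commands=[[[0,0,0],0],[[0,0,0],0],[[0,0,0],0],[[0,0,0],0],[[0,0,0],0],[[0,0,0],0],[[0,0,0],0],[[0,0,0],0]], hand=-0.2)

```text
clock: 13.47
eef_pos: [651.4, 87.5, 126.9]
eef_rot: [-3.142, -0.0, -3.132]
wrist_force: [-0.1, -0.4, 0.6]
finger_gap: 56.5
```

>>> send_rows(commands=[[[0,0,-0.005],0],[[0,0,-0.015],0],[[0,0,-0.03],0],[[0,0,-0.05],0],[[0,0,-0.07],0],[[0,0,-0.09],0],[[0,0,-0.11],0],[[0,0,-0.125],0]])

```text
clock: 14.13
eef_pos: [651.6, 87.5, 255.1]
eef_rot: [3.141, 0.003, -3.132]
wrist_force: [0.1, -0.2, 0.7]
finger_gap: 56.3
```

Run:
```python
from h import *
st=manip.read_state();print(st["clock"],st["eef_pos"],st["eef_rot"],st["finger_gap"],st["wrist_force"])
np.save("w7.npy",np.r_[st["eef_pos"],st["eef_rot"]])
cv2.imwrite("pics/w7.png",manip.camera("wrist")[:,:,::-1])
s=manip.camera("scene")[:,:,::-1]
cv2.imwrite("pics/s7.png",cv2.resize(s[130:350,120:420],None,fx=2.5,fy=2.5))
```

```text
14.1333 [651.60041844  87.50912311 255.12531351] [ 3.14139309e+00  2.62443020e-03 -3.13238515e+00] 56.309045627592575 [ 0.10736091 -0.1806873   0.71953661]
```

View pics/w7.png

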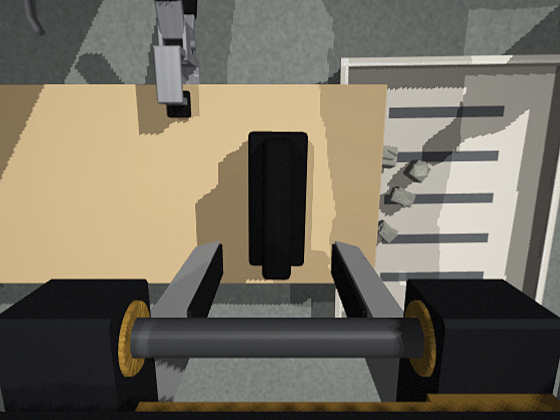

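View pics/s7.png

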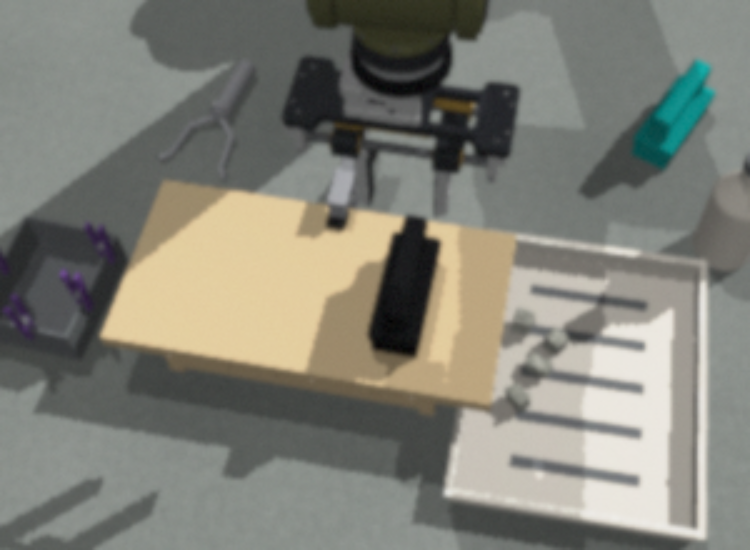

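The brush stands upright on the board and is released; the chips are still in the lid. Now measure the clamp handle.

Run:
```python
from h import *
T=cam("top");S=cam("scene")
tp=(303.4,278);sp=(160+350/3.3,140+72/3.3)
print(tri(T,tp,S,sp)); print(onz(T,tp,133),onz(S,sp,133))
# sleeve front
print(onz(T,(90+703/3.3,200+148/3.3),100))
t=cv2.imread("pics/top0.png");s=cv2.imread("pics/scene0.png")
f=lambda c:cv2.resize(np.clip(c.astype(float)*3,0,255).astype(np.uint8),None,fx=7,fy=7,interpolation=cv2.INTER_NEAREST)
a=f(t[200:285,275:330]);b=f(s[155:225,240:285])
o=np.zeros((600,800,3),np.uint8);o[:a.shape[0],:a.shape[1]]=a;o[:b.shape[0],400:400+b.shape[1]]=b
cv2.imwrite("pics/cl.png",o)
```

```text
(array([406.73589735,  -6.61582588, 125.56469043]), np.float64(0.14661373040828649))
[407.09164813  -5.82780679 133.        ] [413.00784398  -4.9887773  133.        ]
[481.58050025  -9.21473064 100.        ]
```

View pics/cl.png

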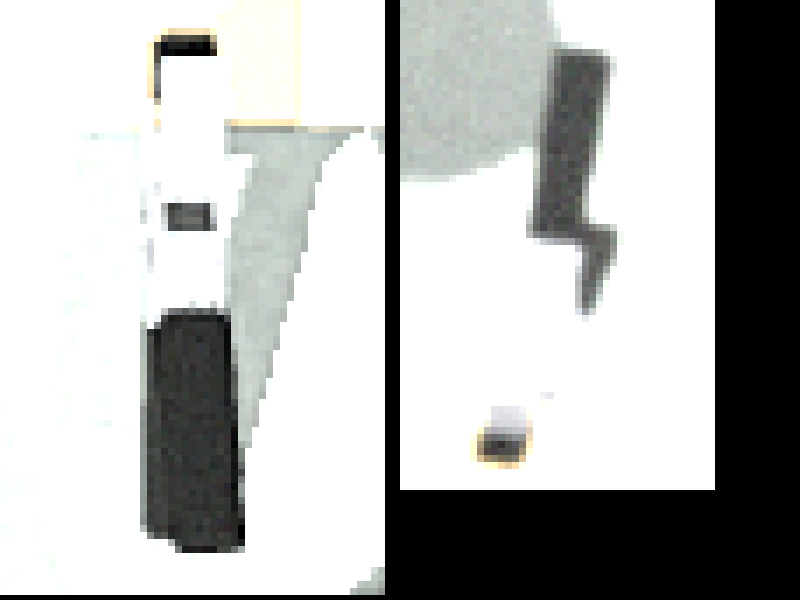

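>>> send_rows(commands=[[[0.028,-0.0115,-0.005],0],[[0.057,-0.0235,-0.005],0],[[0.086,-0.0355,-0.005],0],[[0.115,-0.0475,0],0],[[0.144,-0.0595,0.005],0],[[0.173,-0.0715,0.01],0],[[0.202,-0.0835,0.015],0],[[0.2285,-0.0945,0.02],0]], hand=1)

```text
clock: 14.9
eef_pos: [421.8, -9.5, 231.0]
eef_rot: [3.142, -0.001, -3.132]
wrist_force: [0.3, -0.3, 0.1]
finger_gap: 6.9
```

>>> send_rows(commands=[[[0,0,0],0],[[0,0,0],0],[[0,0,0],0],[[0,0,0],0],[[0,0,0],0],[[0,0,0],0],[[0,0,0],0],[[0,0,0],0]])

```text
clock: 15.57
eef_pos: [424.0, -9.0, 231.8]
eef_rot: [3.142, -0.0, -3.132]
wrist_force: [0.3, 0.1, 0.7]
finger_gap: 0.4
```

Run:
```python
from h import *
st=manip.read_state();print(st["clock"],st["eef_pos"],st["eef_rot"],st["finger_gap"],st["wrist_force"],st["joints"])
np.save("w8.npy",np.r_[st["eef_pos"],st["eef_rot"]])
w=manip.camera("wrist")[:,:,::-1]
cv2.imwrite("pics/w8.png",w);cv2.imwrite("pics/w8b.png",np.clip(w.astype(float)*3,0,255).astype(np.uint8))
```

```text
15.5667 [423.95036917  -9.0030421  231.80568973] [ 3.14155006e+00 -3.01675640e-04 -3.13216825e+00] 0.42108341537273414 [0.34194992 0.07257454 0.65132953] [-1.07656332e-01 -8.19771696e-03  1.81158004e+00  7.25362450e-06
  1.33851491e+00 -1.68787873e+00]
```

View pics/w8b.png

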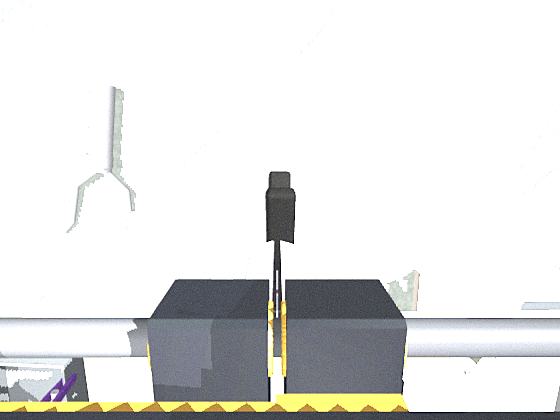

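Run:
```python
from h import *
w=cv2.imread("pics/w8.png")
c=np.clip(w[160:255,240:320].astype(float)*6,0,255).astype(np.uint8)
cv2.imwrite("pics/w8c.png",cv2.resize(c,None,fx=6,fy=6,interpolation=cv2.INTER_NEAREST))
v=np.load("w8.npy");W=cam("wrist",dict(eef_pos=v[:3],eef_rot=v[3:]))
T=cam("top");S=cam("scene")
for r in (172,184,188,192,195): print(r,onz(W,(280,r),133).round(1),onz(W,(280,r),115).round(1))
print(proj(W,(424,-9,127)),proj(W,(410,-9,133)))
for X in [(424,-9,127),(410,-9,133)]: print(proj(T,X),proj(S,X))
```

```text
172 [391.3  -7.6 133. ] [393.5  -7.4 115. ]
184 [400.6  -7.5 133. ] [403.4  -7.3 115. ]
188 [403.7  -7.4 133. ] [406.7  -7.2 115. ]
192 [406.8  -7.4 133. ] [410.   -7.2 115. ]
195 [409.2  -7.4 133. ] [412.5  -7.2 115. ]
[277.6663092  211.82454339] [277.86340458 196.03855086]
[304.44690739 270.25006688] [263.90395088 165.91420409]
[304.80357883 276.66867488] [264.90874262 160.82107295]
```

View pics/w8c.png

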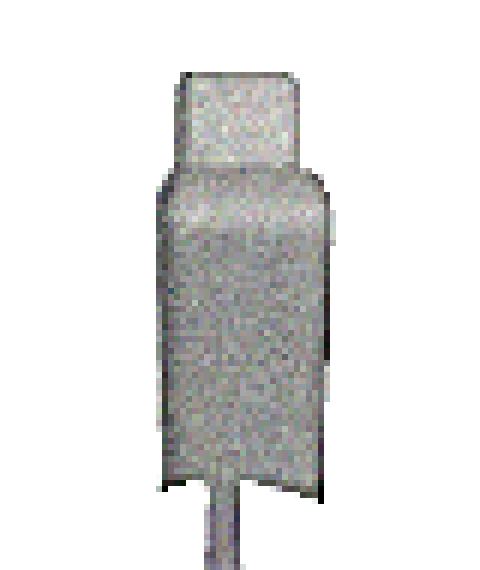

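The upper handle's free-end edge is at wrist (280.7,198), giving x≈411, y≈-7. The press point is therefore at ≈ (425,-7,127), which matches the text's geometry. Approach with the shut fingertips, then feel for contact.

>>> send_rows(commands=[[[-0.003,0.001,0.015],0],[[-0.006,0.002,0.03],0],[[-0.009,0.002,0.045],0],[[-0.009,0.002,0.06],0],[[-0.009,0.002,0.072],0],[[-0.009,0.002,0.082],0],[[-0.009,0.002,0.09],0],[[-0.009,0.002,0.092],0]])

```text
clock: 16.28
eef_pos: [432.4, -7.0, 138.9]
eef_rot: [3.141, -0.001, -3.132]
wrist_force: [-0.3, -0.1, 0.7]
finger_gap: 0.1
```

>>> send_rows(commands=[[[0,0,0.001],0],[[0,0,0.002],0],[[0,0,0.003],0],[[0,0,0.004],0],[[0,0,0.005],0],[[0,0,0.006],0],[[0,0,0.007],0],[[0,0,0.008],0]])

```text
clock: 16.95
eef_pos: [432.8, -7.0, 131.9]
eef_rot: [-3.142, 0.0, -3.132]
wrist_force: [-0.5, 0.2, 0.7]
finger_gap: 0.3
```

Run:
```python
from h import *
st=manip.read_state();print(st["clock"],st["eef_pos"],st["wrist_force"])
s=manip.camera("scene")[:,:,::-1]
cv2.imwrite("pics/s9.png",cv2.resize(s[150:270,200:330],None,fx=4.5,fy=4.5,interpolation=cv2.INTER_CUBIC))
```

```text
16.95 [432.79860291  -7.02249756 131.91345002] [-0.4520804  0.1506065  0.7089682]
```

View pics/s9.png

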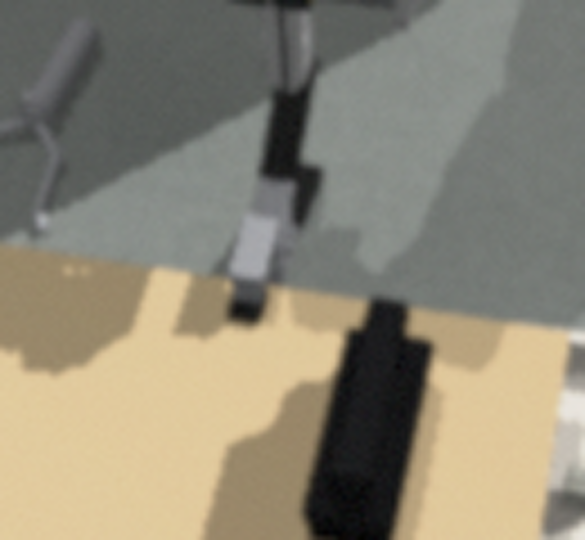

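The fingers are centred over the handle with no contact yet. Go on down in 1 mm rows.

>>> send_rows(commands=[[[0,0,0.0008],0],[[0,0,0.0016],0],[[0,0,0.0024],0],[[0,0,0.0032],0],[[0,0,0.004],0],[[0,0,0.0045],0],[[0,0,0.005],0],[[0,0,0.005],0]])

```text
clock: 17.67
eef_pos: [432.8, -7.0, 126.9]
eef_rot: [3.142, -0.0, -3.132]
wrist_force: [-0.2, 0.1, -0.1]
finger_gap: 0.3
```

>>> send_rows(commands=[[[0,0,0.0004],0],[[0,0,0.0008],0],[[0,0,0.0012],0],[[0,0,0.0016],0],[[0,0,0.002],0],[[0,0,0.0024],0],[[0,0,0.0027],0],[[0,0,0.003],0]])

```text
clock: 18.33
eef_pos: [433.3, -7.1, 124.7]
eef_rot: [-3.141, 0.001, -3.132]
wrist_force: [-2.0, -0.9, 9.9]
finger_gap: 0.3
```

Contact was felt at z≈126, against 127 expected. Press along the handle's arc to about two thirds of the way and check.

>>> send_rows(commands=[[[0.0014,0,0.0022],0],[[0.0028,0,0.0044],0],[[0.0041,0,0.0066],0],[[0.0053,0,0.0088],0],[[0.0065,0,0.011],0],[[0.0076,0,0.0132],0],[[0.0086,0,0.0154],0],[[0.0095,0,0.0175],0]])

```text
clock: 19.0
eef_pos: [423.9, -7.2, 107.3]
eef_rot: [-3.141, 0.002, -3.132]
wrist_force: [-1.6, -0.1, 11.9]
finger_gap: 0.6
```

>>> send_rows(commands=[[[0,0,0],0],[[0,0,0],0],[[0,0,0],0],[[0,0,0],0],[[0,0,0],0],[[0,0,0],0],[[0,0,0],0],[[0,0,0],0]])

```text
clock: 19.67
eef_pos: [423.9, -7.2, 107.4]
eef_rot: [-3.141, 0.002, -3.132]
wrist_force: [-1.7, 0.2, 12.1]
finger_gap: 0.6
```

Run:
```python
from h import *
st=manip.read_state();print(st["clock"],st["eef_pos"],st["wrist_force"])
s=manip.camera("scene")[:,:,::-1]
cv2.imwrite("pics/s10.png",cv2.resize(s[150:270,200:330],None,fx=4.5,fy=4.5,interpolation=cv2.INTER_CUBIC))
w=manip.camera("wrist")[:,:,::-1];cv2.imwrite("pics/w10.png",w)
```

```text
19.6667 [423.93544449  -7.19907791 107.40073944] [-1.71818378  0.20655975 12.09554894]
```

View pics/s10.png

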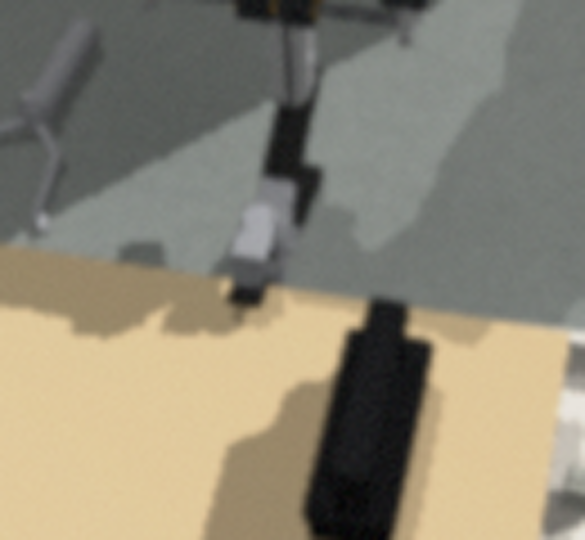

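View pics/w10.png

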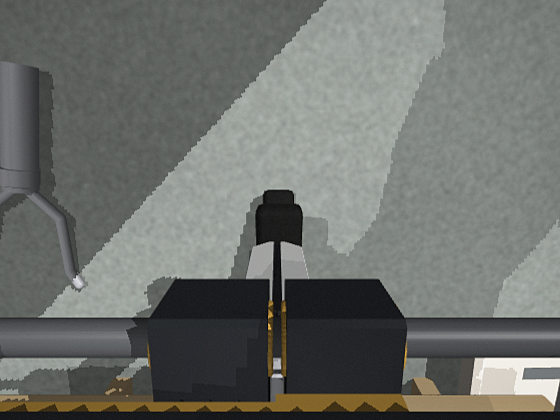

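Displacement (18.6 mm, about 0.195 rad) and force (about 12 N, about 0.19 rad) agree. Finish the press: 9 mm more.

>>> send_rows(commands=[[[0.0005,0,0.0012],0],[[0.001,0,0.0025],0],[[0.0015,0,0.0038],0],[[0.002,0,0.005],0],[[0.0025,0,0.0063],0],[[0.003,0,0.0076],0],[[0.0033,0,0.0086],0],[[0.0035,0,0.0092],0]])

```text
clock: 20.43
eef_pos: [420.4, -7.2, 98.2]
eef_rot: [-3.141, 0.002, -3.132]
wrist_force: [-1.6, 0.0, 14.6]
finger_gap: 0.7
```

>>> send_rows(commands=[[[0,0,0],0],[[0,0,0],0],[[0,0,0],0],[[0,0,0],0],[[0,0,0],0],[[0,0,0],0],[[0,0,0],0],[[0,0,0],0]])

```text
clock: 21.1
eef_pos: [420.5, -7.2, 98.3]
eef_rot: [-3.141, 0.002, -3.132]
wrist_force: [-2.7, 1.0, 13.7]
finger_gap: 0.3
```

Run:
```python
from h import *
from scipy.optimize import brentq
st=manip.read_state();print(st["clock"],st["eef_pos"],st["wrist_force"],st["qd"].round(4))
z=126-st["eef_pos"][2]
for d in(-1,0,1):
  th=brentq(lambda a:61-(61*np.cos(a)-90*np.sin(a))-z-d,0,.5);print("theta",th,"pad",53*np.sin(th))
s=manip.camera("scene")[:,:,::-1]
cv2.imwrite("pics/s11r.png",s)
cv2.imwrite("pics/s11.png",cv2.resize(s[150:350,200:420],None,fx=3,fy=3,interpolation=cv2.INTER_CUBIC))
a=cv2.imread("pics/scene0.png")[190:235,235:280];b=s[190:235,235:280]
cv2.imwrite("pics/s11c.png",cv2.resize(np.clip(np.hstack([a,b])*1.0,0,255).astype(np.uint8),None,fx=8,fy=8,interpolation=cv2.INTER_NEAREST))
```

```text
21.1 [420.4802052   -7.22626414  98.27463457] [-2.67638113  0.96812033 13.74428413] [-0.0006 -0.0014  0.0002 -0.0012  0.0006  0.0004]
theta 0.2749426076440487 pad 14.389060134948334
theta 0.2846189458360487 pad 14.881962634622369
theta 0.29426527625875676 pad 15.371949682582144
```

View pics/s11.png

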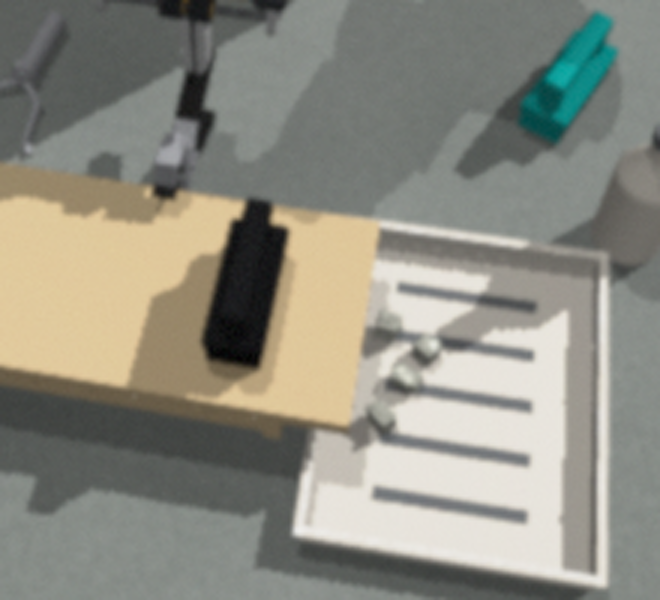

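View pics/s11c.png

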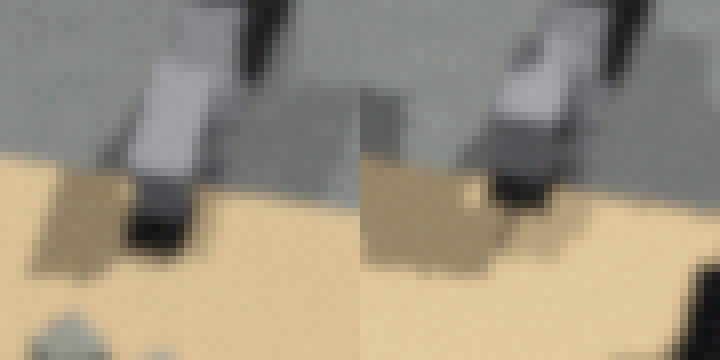

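Run:
```python
from h import *
S=cam("scene");P=np.array([516.5,66])
for t in (0,.2,.285,.38):
    x,z=64.,9.;q=P+[x*np.cos(t)-z*np.sin(t),z*np.cos(t)+x*np.sin(t)]
    print(t,proj(S,(q[0],-9,q[1])).round(1))
st=manip.read_state();print(st["clock"],st["wrist_force"])
```

```text
0 [251.9 221.8]
0.2 [251.9 218.3]
0.285 [251.9 216.6]
0.38 [252.  214.7]
21.15 [-3.67243505  0.77301797 14.47529127]
```

In the scene view the pad's lower edge rose from row 221 to 215.6, a 5.4 px rise against 5.2 expected at 0.285 rad. That agrees with the force (about 14 N) and the 28 mm of travel. Hand in.

```bash
python3 -c "
from cell import manip
print(manip.sign_off())"
```

```text
the job is handed in; nothing more can be done
None
```

I swept all four chips into the lid with the brush, stood the brush on the shelf, and handed the job in while holding the clamp open. The hand-in gives no verdict; these are my own last checks, at about 21 s of the 64 s allowed:

- **Chips:** after the sweep, the top and scene views showed all four on the lid floor. The last scene picture still shows them there. The board is clear, and I saw no movement of the lid, caddy, fork or bottle.
- **Brush:** it stands upright on its bristles on the board at about (652, 88) mm, let go. It is about 90 mm from the clamp and clear of the lid.
- **Clamp:** the pad is about 15 mm up (0.285 rad), held steady.
    - **Travel:** the fingertips went down about 28 mm from first contact, which gives 14.4–15.4 mm.
    - **Force:** about 14 N, where 14 N is expected at 0.28 rad.
    - **Picture:** the pad's edge rose 5.4 pixels, against 5.2 expected.

No check failed. The weakest figures were the two-view heights of the brush bar end, which scattered between 67 and 88 mm around the stated 80, and the first-contact height, which I only know to about 1 mm.

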